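# Slide the relay carrier home under the inspection hood

### The arm

A 6-joint arm with a two-finger parallel gripper is mounted at the origin on a cart in front of the work surface, level with it; the furniture and walls round the work are solid. World frame = base frame: x ahead of the robot, y to its left, z up, the work surface at z = 0. Lengths are in m, angles in rad, forces in N, time in s.
With the tool pointing down it reaches from about 0.275 to 0.875 m from the base axis. Payload 12.5 kg.
Tool frame: the origin (TCP) lies at the very end of the fingers, on their centre line; the grasp point (between the pads) lies 19 mm behind it; z points along the fingers, y is the line along which they close (so a half turn about z gives the same grasp; the last joint's range is limited). The gripper opens to 85 mm and grips with 20 to 120 N. Pads are 22 mm wide; open, the fingers measure 114 mm over their backs; the gripper's body (76 mm by 85 mm) begins 54 mm behind the grasp point. The pads swing forward as they close: fully open they stand 13 mm farther back than shut.
Start: joints at [-0.085, 0.351, 1.652, -0, 1.139, -0.085], TCP at [0.55, 0, 0.231] pointing down, gripper open.
Joint ranges: [-2.75, 2.75], [-0.79, 2.1], [0.01, 2.65], [-1.57, 4.71], [0.07, 3.14], [-2.87, 2.87]. Speed limits (rad/s): [2.22, 2.22, 2.79, 3.14, 3.14, 3.14].

### API

Orientations are given as a 3x3 rotation matrix whose columns are the frame's x, y, z axes.
In Python, from bench import manip gives the robot as it stands. Calls block until the motion is done:
- manip.move_ptp(position, orientation): joint-space move of the TCP to a pose.
- manip.move_l(position, attitude=None, max_speed=0.15): straight line of the TCP; attitude=None keeps the orientation; max_speed is the mean speed in m/s.
- manip.move_j(angles): joint-space move.
- manip.set_gripper(opening, effort=None): opening from 0.0 (shut) to 1.0 (fully open); effort is the grip in N (None keeps the last); returns when the fingers have stopped.
- manip.dwell(seconds).
- manip.inverse_kinematics(position, orientation): joint angles nearest the present ones, or None.
- manip.grab_frame(name): name is "scene" or "side" or "wrist"; returns (picture, depth): 480x640x3 uint8, red, green, blue; 480x640 float32, m along the optical axis (not along the pixel's ray), 0 where there is no reading.
- manip.get_calibration(name): a dict with "camera_matrix" (3x3 intrinsics, pixels), "R" (3x3) and "t" (3): a world point X has camera coordinates R X + t. Camera axes: x right, y down, z forward; pixel columns grow to the right and rows downward; lengths in m; the calibration is good to about 2 mm. A picture is of the moment at which its call begins: read the wrist's pose just before it. get_calibration takes no time and is no camera call; for the wrist camera it gives the pose at the moment of the call.
A pose or a line that the arm cannot do raises manip.Unreachable and nothing moves.
- manip.sign_off(): hands the job in; it is judged then, once.
Trained networks look in the newest picture that a camera, given by its name, has taken for a name from the list of things; names that differ only in an ending like _2 or _b are one class to them, and where a whole thing is asked for, a point or a joint stands for the part that bears it (a point fixed in the world has none). Each returns a list of dicts, best first, with "confidence" (0 to 1); they miss things now and then, are a little off and sometimes report something else, mostly with a low value. They report only what shows in the picture. A call takes as long as a camera call.
- manip.look_for(camera, name): "at" ([x, y, z] in m, in world coordinates, good to about 4 mm: the middle of the surface that is visible of it).
Readings, each from a call of its own:
- manip.current_time(): time.
- manip.current_qpos(): joint angles.
- manip.current_joint_vel(): joint speeds.
- manip.current_joint_torque(): joint torques, N m.
- manip.current_ee_pos(): TCP position.
- manip.current_tcp_rot(): TCP orientation.
- manip.current_force(): force on the tool from outside, world axes, zero at the start.
- manip.current_ft_torque(): the same for the moment, N m.
- manip.current_grip_width(): opening from 0.0 (shut) to 1.0 (fully open).
- manip.current_grip_force(): force on a finger pad.
Only numpy, scipy, OpenCV 4.12 (cv2) and the standard library are available. Lean on these libraries where they do the work, as an engineer would, in place of code of your own. Each camera call takes 0.05 s, during which the arm holds its last target. There are 200 camera calls.

### The job

Turn the quarter-turn knob beside the track of the inspection hood so that its gate swings clear, then take the relay carrier by its grip block and slide it along the track, fence end first, under the hood until it is fully home with the plunger pressed right in. Let go of it there, lying flat in the track with the gate still clear, and leave the loose things standing around where they are.

Things in the scene. Friction and masses are not known exactly. Their poses are not given: they have to be found in the camera images.
- station: Fixed grey sheet-metal inspection hood with a track into its front. Origin on the bench below the middle of the hood's front; +x along the track into the hood, +y left, z up. Hood: x 0 to 118 mm, 120 wide, 155 high, with a dark round camera turret 65 mm tall on the roof. All fixed; offsets below are in this frame.
- track_entry (a point): Front end of the track, on its floor: station x = -80, y = 0, z = 6 mm. The floor is level at z = 6. The channel between the rails flares from 61 mm wide at x = -45 to about 84 mm at x = -80 and stays 61 wide further in; open rails reach z = 17. Under the hood (x 10 to 112) lips over the rails leave 50 mm between them, undersides at z = 22.
- visor_edge (a point): Middle of the lower front edge of the hood's visor: station x = -4, z = 75 mm. The visor is a flat panel as wide as the hood, from z = 75 to 155 mm; below it the mouth is open. It bars an upright gripper from a carrier that is nearly home: there lean it back 25 to 40 degrees from vertical, fingers pointing forward and down into the mouth.
- home_spot (a point): Where the carrier's origin is when it is fully home: station x = 32, y = 0, z = 6 mm, carrier +x along station +x. The grip block's centre is then at station x = -18 mm, just before the visor.
- gate (a joint): Quarter-turn gate, rad: 0 = arm straight across the track (station -y), 1.57 = stop, arm along station -x, track clear; grows clockwise seen from above. Vertical axis at station x = -60, y = 95 mm. Starts 0 to 0.25, turns at about 0.06 N m, stays where left. The arm reaches 125 mm from the axis, z 20 to 38 mm; shut, it bars the carrier's fence.
- gate_grip (a point): Centre of the knob's bar on the gate axis, 64 mm above the bench, where to grip it. The black bar is 46 mm long in line with the gate arm, 13 mm thick, and spans z 44 to 78 mm.
- carrier: Loose aluminium carrier, 0.14 to 0.28 kg, with six black relays. Origin: centre of its underside; +x towards its fence (front) end. Plate 120 x 56 x 12 mm; across the front a fence (x 52 to 60, 44 mm wide, top z = 26); relays up to z = 20 from x = -24 forward. A black grip block stands on its tail. Starts flat on the bench.
- grip_block (a point): Where to grip the carrier: in its upright black grip block, at carrier x = -50, y = 0, z = 40 mm. The block is 16 mm long (carrier x), 14 mm thick (y, grip across this) and stands from z = 12 to 52 mm. A grip leaning back in the carrier's x-z plane serves for the whole slide.
- plunger (a joint): Travel of the dark plunger at the back of the track, m: 0 = out, 0.010 = right in at its hard stop (carrier home). The carrier's fence meets it when the carrier's origin is at station x = 22 mm; it resists with about 5 N, does not spring back and stays where it is pushed.
- ref_block: Bystander: small steel block with a black knob, 30 x 50 x 32 mm, loose near the front edge of the bench. Origin at the centre of its underside.
- spool: Bystander: spool, 53 mm across and 40 mm high, loose. Origin at the centre of its underside.
- jar: Bystander: white jar with a screw lid, 46 mm across, 50 mm high, loose. Origin at the centre of its underside.
- strip: Bystander: flat strip of nine moulded parts, 20 x 150 x 9 mm, loose. Origin at the centre of its underside, length along y.
- calc: Bystander: desk calculator, 118 x 72 x 14 mm, loose. Origin at the centre of its underside.

How it is judged:
By the outcome, as a careful person would: the job done as asked, in the order asked, and still so for the second after the job is handed in, with the robot touching nothing.
It also fails if it takes over 51 s, if anything falls off the work surface, if the arm or the gripper's body presses on something with over 40 N, if the wrist force passes 120 N, or if a joint passes its speed limit or range.

## Working session

There is one attempt and no reset: what is moved stays moved. The work goes in short steps, each a Python script; the robot and the scene stay as the last script left them, time stands still between calls to the robot, and variables do not carry over. Pictures are saved under pics/ and viewed, at most 10 in all, crops included, and the job is handed in when it is done.

```bash
ls; mkdir -p pics; python3 - <<'E'
from bench import manip
import cv2, numpy as np
for c in ("scene","side"):
    p,d=manip.grab_frame(c); cv2.imwrite(f"pics/{c}0.png",p[:,:,::-1]); np.save(f"pics/{c}_d.npy",d)
    k=manip.get_calibration(c); print(c,k["camera_matrix"].tolist(),np.round(-k["R"].T@k["t"],3))
    for n in ("station","carrier","grip_block","gate","gate_grip","plunger","ref_block","spool","jar","strip","calc"):
        print(n,[(np.round(r["at"],3).tolist(),round(r["confidence"],2)) for r in manip.look_for(c,n)][:2])
print(manip.current_time())
E
```

```text
pics
scene [[566.9703147699333, 0.0, 320.46774387237775], [0.0, 566.9703147699333, 241.94511224736334], [0.0, 0.0, 1.0]] [-0.31   1.284  0.924]
station [([0.658, -0.037, 0.088], 0.74), ([0.371, 0.223, 0.012], 0.29)]
carrier [([0.44, -0.232, 0.016], 0.96)]
grip_block [([0.442, -0.234, 0.021], 0.57)]
gate [([0.575, -0.003, 0.041], 0.87)]
gate_grip [([0.578, 0.001, 0.044], 0.53)]
plunger []
ref_block [([0.38, -0.102, 0.016], 0.46)]
spool [([0.438, -0.233, 0.02], 0.66), ([0.372, 0.344, 0.032], 0.61)]
jar [([0.4, 0.428, 0.04], 0.95), ([0.44, -0.23, 0.018], 0.36)]
strip [([0.658, -0.038, 0.084], 0.15)]
calc [([0.459, -0.49, 0.012], 0.6)]
side [[601.8863652272497, 0.0, 304.50875885234143], [0.0, 601.8863652272497, 231.82706795231536], [0.0, 0.0, 1.0]] [0.061 1.11  1.034]
station [([0.654, -0.048, 0.103], 0.92)]
carrier [([0.44, -0.236, 0.023], 0.92), ([0.427, -0.497, 0.011], 0.23)]
grip_block [([0.441, -0.233, 0.02], 0.81)]
gate [([0.576, 0.004, 0.043], 0.56)]
gate_grip []
plunger []
ref_block [([0.383, -0.105, 0.018], 0.58)]
spool [([0.375, 0.343, 0.043], 0.92)]
jar [([0.411, 0.424, 0.048], 0.89)]
strip [([0.378, 0.219, 0.01], 0.78)]
calc [([0.427, -0.5, 0.012], 0.74), ([0.38, 0.219, 0.009], 0.54)]
1.2
```

View pics/scene0.png

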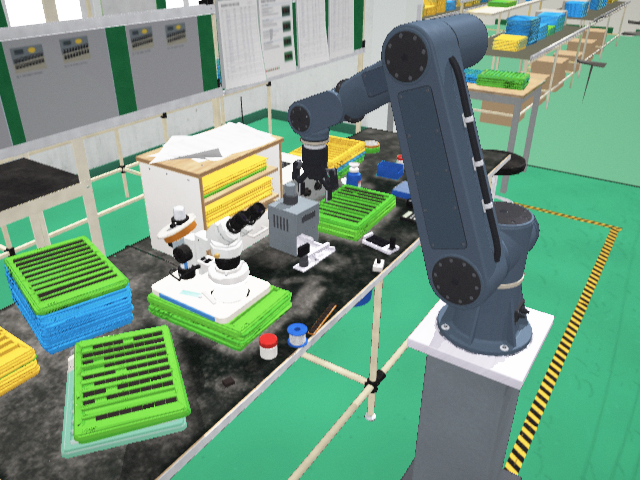

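View pics/side0.png

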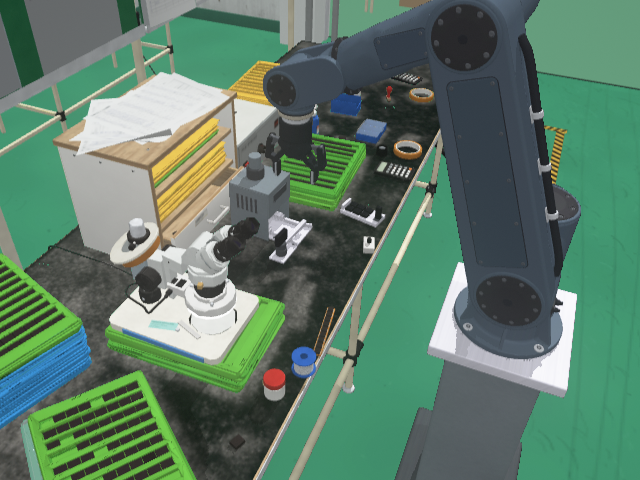

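Scene and side both show the grey hood (side ~(260,195)) with its track and gate knob (~(282,240)), and the carrier in front of the tray at (362,210). The microscope stands left of the hood and a green tray right of it. Next I'll take the wrist view and a top-down map from the depth data.

```bash
cat > h.py <<'E'
from bench import manip
import cv2, numpy as np
def cloud(d,k,step=1):
    v,u=np.mgrid[0:480:step,0:640:step]; z=d[::step,::step]; K=k["camera_matrix"]
    c=np.stack([(u-K[0,2])/K[0,0]*z,(v-K[1,2])/K[1,1]*z,z],-1)
    P=(c-k["t"])@k["R"]; P[z<=0]=np.nan
    return P
def topmap(shots,x0=.28,x1=.88,y0=-.42,y1=.3,res=.0012):
    H,W=int((x1-x0)/res),int((y1-y0)/res); img=np.zeros((H,W,3),np.uint8); hm=np.full((H,W),-1.)
    for p,P in shots:
        Q=P.reshape(-1,3);C=p.reshape(-1,3);m=np.isfinite(Q[:,0])&(Q[:,2]<.25);Q=Q[m];C=C[m];o=np.argsort(Q[:,2]);Q=Q[o];C=C[o]
        r=((x1-Q[:,0])/res).astype(int);c=((y1-Q[:,1])/res).astype(int);ok=(r>=0)&(r<H)&(c>=0)&(c<W)
        img[r[ok],c[ok]]=C[ok][:,::-1]; hm[r[ok],c[ok]]=Q[ok][:,2]
    return img,hm
E
python3 - <<'E'
from h import *
k=manip.get_calibration("wrist"); p,d=manip.grab_frame("wrist"); cv2.imwrite("pics/wrist0.png",p[:,:,::-1])
np.savez("pics/w0.npz",p=p,d=d,**k)
sh=[]
for c in("scene","side"):
    pp=cv2.imread(f"pics/{c}0.png")[:,:,::-1]; sh.append((pp,cloud(np.load(f"pics/{c}_d.npy"),manip.get_calibration(c))))
sh.append((p,cloud(d,k)))
for (pp,P),n in zip(sh,("scene","side","wrist")):
    Q=P.reshape(-1,3); m=(np.abs(Q[:,2]-.155)<.005)&(np.abs(Q[:,0]-.68)<.12)&(np.abs(Q[:,1]+.05)<.12); R=Q[m]
    if len(R)>20: print(n,len(R),cv2.minAreaRect((R[:,:2]*1000).astype(np.float32)), R[:,2].mean())
img,hm=topmap(sh); cv2.imwrite("pics/top0.png",img)
E
```

```text
scene 477 ((694.4365234375, -88.41878509521484), (128.55746459960938, 132.50790405273438), 87.58710479736328) 0.1563268829622869
side 881 ((691.9068603515625, -90.49717712402344), (128.37008666992188, 125.9084243774414), 85.22500610351562) 0.15500229695150514
wrist 8590 ((693.7954711914062, -86.98297119140625), (114.14529418945312, 122.88113403320312), 86.2940673828125) 0.15440248690515873
```

View pics/wrist0.png

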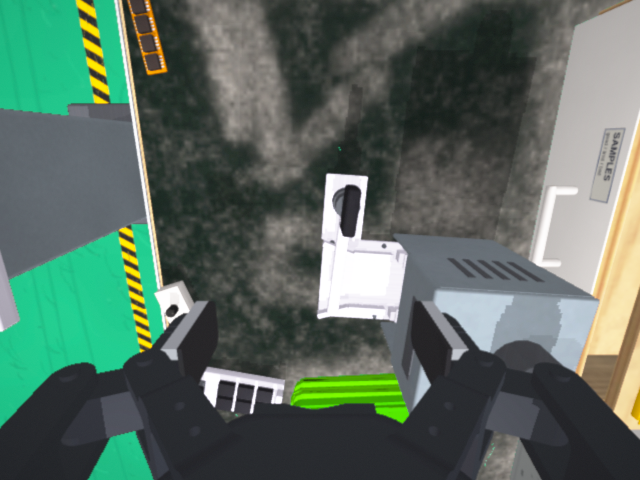

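View pics/top0.png

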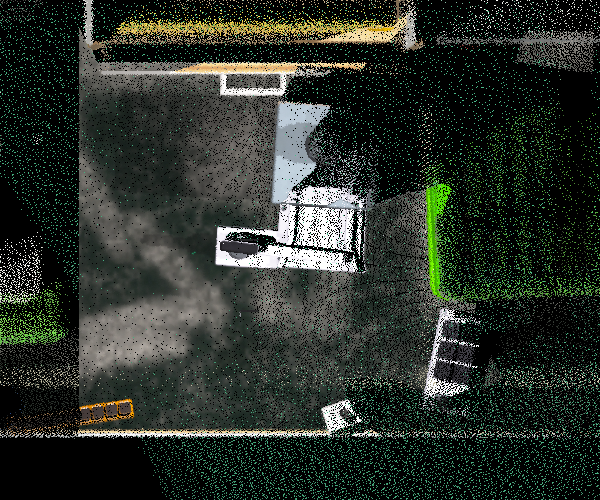

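The wrist view shows the gate knob at (350,210), its arm going down across the track at (370,275), and the hood on the right. The carrier (240,390) is partly hidden by the fingers. I'll fit the knob and hood from this cloud.

```bash
python3 - <<'E'
from h import *
w=np.load("pics/w0.npz"); k={a:w[a] for a in("camera_matrix","R","t")}; P=cloud(w["d"],k); p=w["p"]
C=-k["R"].T@k["t"]; print("cam",C.round(3),"opt",k["R"][2].round(2)); print("tcp",manip.current_ee_pos(),np.round(manip.current_tcp_rot(),3).tolist())
box=np.zeros((480,640),bool); box[170:255,325:375]=1
m=box&(np.abs(P[...,2]-.077)<.004); Q=P[m][:,:2]
print("knob",len(Q),P[m][:,2].mean(),Q.mean(0),cv2.minAreaRect((Q*1000).astype(np.float32)))
def rect(m): 
    R=P[m][:,:2]; return R
# hood left side wall & roof edges
roof=np.abs(P[...,2]-.1545)<.004; roof[:, :395]=0
R=P[roof][:,:2]; R=R[(R[:,0]>.6)&(R[:,0]<.8)]
L=[];F=[]
for x in np.arange(.645,.745,.004):
    s=R[np.abs(R[:,0]-x)<.002]; 
    if len(s): L.append((x,s[:,1].max()))
for y in np.arange(-.085,-.035,.003):
    s=R[np.abs(R[:,1]-y)<.0015]
    if len(s): F.append((y,s[:,0].min(),s[:,0].max()))
L=np.array(L);F=np.array(F)
a=np.polyfit(L[:,0],L[:,1],1);b=np.polyfit(F[:,0],F[:,1],1);c=np.polyfit(F[:,0],F[:,2],1)
print("left",np.degrees(np.arctan(a[0])),"front",-np.degrees(np.arctan(b[0])),"back",-np.degrees(np.arctan(c[0])))
print(np.round(L,4)[::4].tolist(),np.round(F,4)[::3].tolist())
# track rails (top z 17) left-edge rectangle & gate arm top z 38
m=(np.abs(P[...,2]-.038)<.003)&(P[...,0]>.5)&(P[...,0]<.64)&(P[...,1]<.02)&(P[...,1]>-.14); Q=P[m][:,:2]
print("arm",len(Q),cv2.minAreaRect((Q*1000).astype(np.float32)))
m=(np.abs(P[...,2]-.017)<.003)&(P[...,0]>.5)&(P[...,0]<.66)&(P[...,1]<.04)&(P[...,1]>-.14); Q=P[m][:,:2]
print("rails",len(Q),Q.min(0),Q.max(0))
# IK j6 for knob
from scipy.spatial.transform import Rotation as Ro
R0=np.array(manip.current_tcp_rot())
for yaw in(-90,-45,0,45,90):
    Rr=Ro.from_euler('z',yaw,degrees=True).as_matrix()@R0
    print(yaw,np.round(manip.inverse_kinematics([.575,.005,.046],Rr),3))
E
```

```text
cam [0.549 0.075 0.373] opt [ 0.   -0.29 -0.96]
tcp [5.50012441e-01 3.01534356e-05 2.31307030e-01] [[0.0, 1.0, 0.0], [1.0, -0.0, -0.0], [-0.0, 0.0, -1.0]]
knob 693 0.07688757066553763 [0.58325231 0.0133608 ] ((583.6038208007812, 12.28041934967041), (45.80229187011719, 13.224008560180664), 83.82392120361328)
left -3.8353056933016902 front 58.316531932754486 back -4.181924010956609
[[0.645, -0.0271], [0.661, -0.0282], [0.677, -0.0292], [0.693, -0.03], [0.709, -0.0311], [0.725, -0.0324], [0.741, -0.0333]] [[-0.085, 0.7348, 0.7544], [-0.076, 0.6749, 0.754], [-0.067, 0.6676, 0.756], [-0.058, 0.6596, 0.7564], [-0.049, 0.6513, 0.7574], [-0.04, 0.6382, 0.757]]
arm 894 ((576.0294799804688, -46.09925079345703), (131.25205993652344, 16.443904876708984), 87.03294372558594)
rails 840 [ 0.55407412 -0.12844764] [0.65930799 0.02697353]
-90 [-0.072  0.642  1.713 -0.     0.787  1.499]
-45 [-0.072  0.642  1.713 -0.     0.787  0.713]
0 [-0.072  0.642  1.713  0.     0.787 -0.072]
45 [-0.072  0.642  1.713  0.     0.787 -0.858]
90 [-0.072  0.642  1.713  0.     0.787 -1.643]
```

Station origin is about (0.6365, -0.0864) with yaw -3.9°, and the hood roof agrees. The knob axis is at (0.5835, 0.0125) and the gate reads about 0.04 rad. Now the gate.

```bash
cat >> h.py <<'E'
from scipy.spatial.transform import Rotation as Ro
PSI=np.radians(-3.9); O=np.array([.6365,-.0864])
def st(x,y=0.,z=0.,psi=PSI,o=None):  # frame point (m) -> world
    o=O if o is None else np.asarray(o)
    c,s=np.cos(psi),np.sin(psi); return np.array([o[0]+c*x-s*y,o[1]+s*x+c*y,z])
def down(yaw):  # tool x axis at heading yaw, pointing down
    return Ro.from_euler('z',yaw).as_matrix()@np.diag([1.,-1,-1])
def lean(yaw,th): # fingers forward/down, camera on front-up side
    c,s=np.cos(th),np.sin(th)
    return Ro.from_euler('z',yaw).as_matrix()@np.array([[c,0,s],[0,-1,0],[s,0,-c]])
def look(n):
    k=manip.get_calibration("wrist"); p,d=manip.grab_frame("wrist"); cv2.imwrite(f"pics/{n}.png",p[:,:,::-1]); np.savez(f"pics/{n}.npz",p=p,d=d,**k); return p,cloud(d,k)
E
python3 - <<'E'
from h import *
R=down(np.radians(83.8)); a=[.5835,.0125]
manip.set_gripper(.6,40)
manip.move_ptp([*a,.13],R); manip.move_l([*a,.045],max_speed=.1)
print(manip.current_force().round(1) if hasattr(manip.current_force(),'round') else manip.current_force())
manip.set_gripper(0.0,40); print("w",manip.current_grip_width(),manip.current_grip_force())
q=np.array(manip.current_qpos()); q0=q[5]
for f in(.5,1.):
    q[5]=q0+f*(np.pi/2-.035); manip.move_j(q); print(np.round(manip.current_force(),1),np.round(manip.current_ft_torque(),2))
manip.set_gripper(.6); manip.move_l([*a,.14],max_speed=.15)
manip.move_ptp([.50,-.12,.28],down(0)); p,P=look("w1")
for n in("carrier","grip_block","gate"): print(n,[(np.round(r["at"],3).tolist(),round(r["confidence"],2)) for r in manip.look_for("wrist",n)][:2])
print(manip.current_time())
E
```

```text
[ 0.8  0.3 -0.4]
w 0.15189984334927 42.10269391536713
[ 4.8 -2.6 -1.6] [-0.38 -0.57 -0.05]
[ 5.5 -6.3 -3.2] [-0.9  -0.75  0.11]
carrier [([0.446, -0.243, 0.017], 0.79)]
grip_block [([0.45, -0.239, 0.019], 0.7), ([0.632, -0.075, 0.107], 0.58)]
gate [([0.567, 0.01, 0.04], 0.74), ([0.378, 0.309, 0.006], 0.49)]
7.425
```

View pics/w1.png

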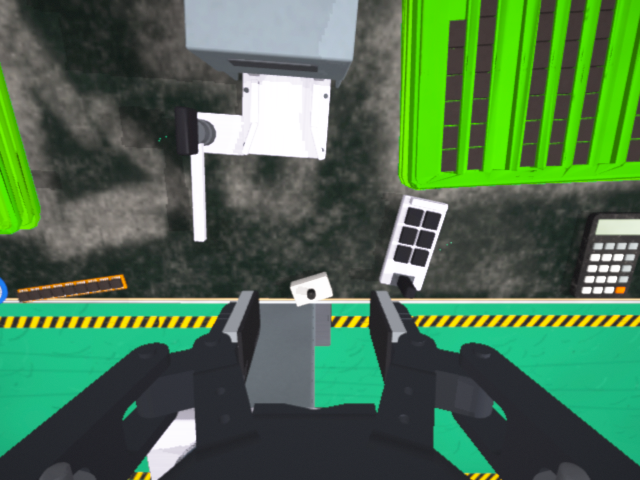

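The gate arm now lies along the track side (198,195) and the track is clear. The carrier is at (415,245), fence end up/forward by the tray, with the grip block at (400,285). Next I'll fit the carrier.

```bash
python3 - <<'E'
from h import *
w=np.load("pics/w1.npz"); k={a:w[a] for a in("camera_matrix","R","t")}; P=cloud(w["d"],k)
v,u=np.mgrid[0:480,0:640]
m=(u>370)&(u<455)&(v>190)&(v<305)&(P[...,2]>.006)&(P[...,2]<.03)&~((v<192)); Q=P[m]
g=w["p"].astype(int); gm=(g[...,1]>g[...,0]+40)
Q=P[m&~gm]; r=cv2.minAreaRect((Q[:,:2]*1000).astype(np.float32)); print("plate",len(Q),r)
b=(u>370)&(u<455)&(v>240)&(v<310)&(P[...,2]>.045)&(P[...,2]<.06); Q=P[b]; print("block",len(Q),Q.mean(0),cv2.minAreaRect((Q[:,:2]*1000).astype(np.float32)))
b=(u>375)&(u<455)&(v>185)&(v<225)&(np.abs(P[...,2]-.026)<.003)&~gm; Q=P[b]; print("fence",len(Q),Q.mean(0) if len(Q) else 0,cv2.minAreaRect((Q[:,:2]*1000).astype(np.float32)))
b=(u>180)&(u<215)&(v>158)&(v<250)&(np.abs(P[...,2]-.038)<.004); Q=P[b]; print("arm",len(Q),cv2.minAreaRect((Q[:,:2]*1000).astype(np.float32)))
b=(u>170)&(u<200)&(v>95)&(v<165)&(np.abs(P[...,2]-.077)<.003); Q=P[b]; print("bar",len(Q),cv2.minAreaRect((Q[:,:2]*1000).astype(np.float32)))
g=(u>405)&(v<200)&gm; print("tray z",np.nanpercentile(P[g][:,2],[5,50,95]),"xmin",np.nanpercentile(P[g][:,0],1))
E
```

```text
plate 3812 ((446.0188293457031, -246.26547241210938), (56.24451446533203, 119.71613311767578), 78.35391235351562)
block 151 [ 0.39810705 -0.23538126  0.05003004] ((397.15423583984375, -236.07106018066406), (14.020915031433105, 15.667658805847168), 81.89688110351562)
fence 238 [ 0.50076174 -0.25727958  0.02510761] ((500.6243591308594, -257.4228515625), (43.87509536743164, 7.963352203369141), 78.18569946289062)
arm 887 ((507.2427978515625, 16.360363006591797), (12.848027229309082, 95.42870330810547), 86.22936248779297)
bar 632 ((583.7289428710938, 11.322807312011719), (13.165264129638672, 45.32403564453125), 86.00946044921875)
tray z [0.04691903 0.05706502 0.05986184] xmin 0.5274709075404517
```

```bash
cat >> h.py <<'E'
TH=np.radians(38)
def tcp(o,yaw,z):  # TCP for carrier origin o, yaw, underside height z
    R=lean(yaw,TH); return st(-.05,0,z+.040,yaw,o)+.019*R[:,2],R
E
python3 - <<'E'
from h import *
yaw=np.radians(-11.7); p,R=tcp([.446,-.2463],yaw,0.)
print(p,manip.inverse_kinematics(p,R),manip.inverse_kinematics(*tcp(st(.034)[:2],PSI,.006)))
manip.set_gripper(.55,60)
manip.move_ptp(p-.1*R[:,2],R); manip.move_l(p,max_speed=.1)
print(np.round(manip.current_force(),1))
manip.set_gripper(0.,60); print("w",manip.current_grip_width(),manip.current_grip_force(),np.round(manip.current_force(),1))
manip.move_l(p+[0,0,.085],max_speed=.12)
print("w",manip.current_grip_width(),manip.current_grip_force(),np.round(manip.current_force(),1),np.round(manip.current_ft_torque(),2))
q,R2=tcp(st(-.11)[:2],PSI,.085); manip.move_l(q,R2,max_speed=.15)
pp,_=manip.grab_frame("side"); cv2.imwrite("pics/side1.png",cv2.resize(pp[120:300,180:420],(720,540))[:,:,::-1])
print(manip.current_time())
E
```

```text
[ 0.40849338 -0.23853275  0.0250278 ] [-0.83490897  0.5672226   2.3505821   2.27741773  0.49765344 -1.29308483] [-0.25639639  0.66058153  1.98100707  2.49577586  0.19270375 -1.08300662]
[-0.5 -0.1 -0.5]
w 0.15285355855877267 58.446232080459595 [-4.2  0.1  7.4]
w 0.15191490731138615 58.386109471321106 [ 0.3 -0.8 -2.6] [ 0.1   0.59 -0.07]
13.2917
```

View pics/side1.png

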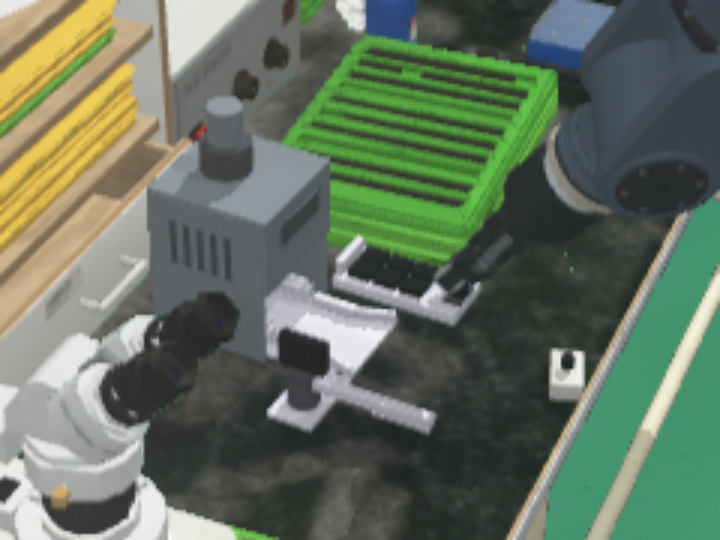

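The side view shows the carrier held level just ahead of the track mouth (~(410,270)), with the gate arm clear. I'll check the slide path through the near-singular wrist, then lower it.

```bash
python3 - <<'E'
from h import *
for x in np.arange(-.11,.04,.02):
    print(round(x,3),np.round(manip.inverse_kinematics(*tcp(st(x)[:2],PSI,.007)),2))
f0=np.array(manip.current_force())
q,R=tcp(st(-.11)[:2],PSI,.012); manip.move_l(q,R,max_speed=.1)
print("f0",f0.round(1),np.round(manip.current_qpos(),2))
z=.012
while z>.002:
    z-=.001; manip.move_l(tcp(st(-.11)[:2],PSI,z)[0],max_speed=.02)
    f=np.array(manip.current_force())-f0; print(round(z,3),f.round(1))
    if f[2]>2.: break
p,P=look("w2"); print(manip.current_time(),np.round(manip.current_ee_pos(),4),q)
E
```

```text
-0.11 [-0.34  0.55  2.33  2.72  0.42 -1.4 ]
-0.09 [-0.32  0.56  2.28  2.71  0.38 -1.37]
-0.07 [-0.31  0.57  2.23  2.7   0.35 -1.34]
-0.05 [-0.3   0.59  2.19  2.68  0.32 -1.31]
-0.03 [-0.29  0.6   2.14  2.65  0.28 -1.27]
-0.01 [-0.28  0.62  2.09  2.61  0.25 -1.22]
0.01 [-0.27  0.64  2.04  2.57  0.23 -1.16]
0.03 [-0.26  0.65  1.99  2.5   0.2  -1.09]
f0 [ 0.1  0.6 -1.7] [-0.34  0.53  2.33  2.71  0.4  -1.38]
0.011 [ 0.8 -0.1 -0.4]
0.01 [-0.7 -1.9  0.2]
0.009 [ 0.5 -1.3 -0.3]
0.008 [-0.2 -1.  -0.2]
0.007 [ 0.1 -0.3 -0.4]
0.006 [-2.5 -0.   3.3]
15.725 [ 0.4886 -0.0763  0.0312] [ 0.488541   -0.07631317  0.0370278 ]
```

View pics/w2.png

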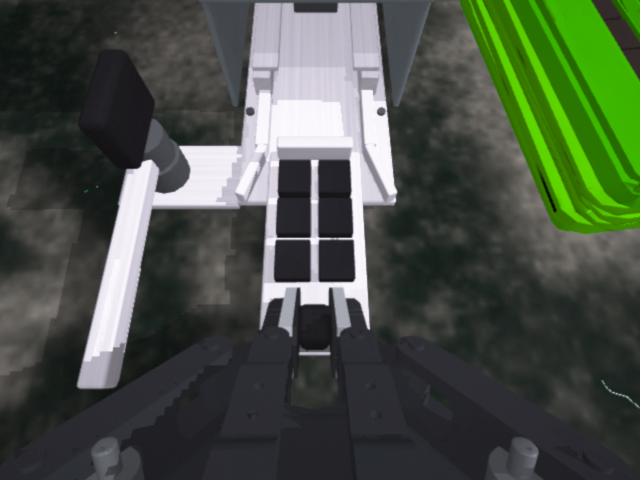

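The carrier rests on the track floor, centred (fence at (314,148), rails at 262 and 370) and straight. Now I'll slide it while watching the forces.

```bash
cat > s.py <<'E'
from h import *
import sys
def slide(xs,lim,sp,z=.0063,y=0.):
    u=np.array([np.cos(PSI),np.sin(PSI)]); n=np.array([-u[1],u[0]])
    for x in xs:
        manip.move_l(tcp(st(x,y)[:2],PSI,z)[0],max_speed=sp); f=np.array(manip.current_force())
        print(round(x,4),"F",(-f[:2]@u).round(1),"lat",(f[:2]@n).round(1),"z",f[2].round(1))
        if -f[:2]@u>lim or abs(f[:2]@n)>25 or abs(f[2])>25: return False
    return True
E
python3 - <<'E'
from s import *
slide([-.09,-.07,-.05,-.03,-.01,.008,.018],12,.05)
print(manip.current_time())
E
```

```text
-0.09 F -1.4 lat 0.4 z -0.4
-0.07 F -1.4 lat 0.5 z 0.4
-0.05 F -1.5 lat 1.0 z 1.1
-0.03 F -2.4 lat -0.6 z 1.5
-0.01 F -0.7 lat -0.0 z 5.3
0.008 F -0.9 lat -0.8 z 4.5
0.018 F -0.9 lat -1.1 z 3.4
19.3333
```

```bash
python3 - <<'E'
from s import *
slide(np.arange(.021,.0405,.0015),25,.03)
print(manip.current_time(), manip.current_grip_width())
p,P=look("w3")
pp,_=manip.grab_frame("side"); cv2.imwrite("pics/side2.png",cv2.resize(pp[120:300,180:420],(720,540))[:,:,::-1])
E
```

```text
0.021 F 7.2 lat -0.6 z 12.1
0.0225 F 11.1 lat 0.1 z 16.0
0.024 F 14.1 lat -0.1 z 18.7
0.0255 F 24.5 lat -0.1 z 27.2
20.3333 0.14896351690653828
```

View pics/w3.png

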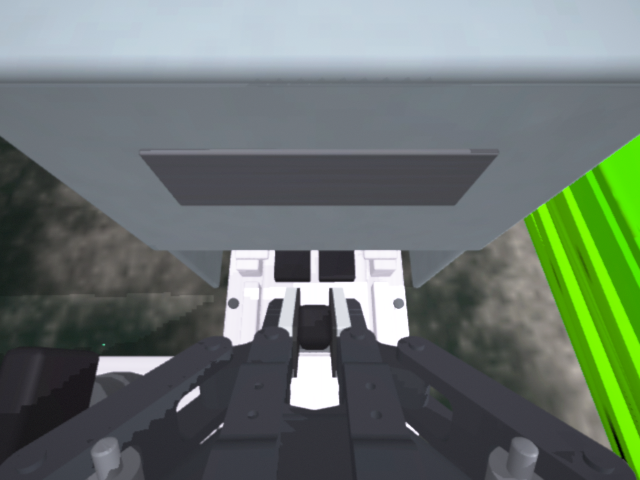

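Contact starts at about x = 0.020, but the vertical force grows along with it. I'll check the actual pose and the carrier's height before pushing harder.

```bash
python3 - <<'E'
from s import *
t,R=tcp(st(.0255)[:2],PSI,.0063); e=np.array(manip.current_ee_pos())
inv=Ro.from_euler('z',-PSI).as_matrix()
print("err",(inv@(e-t)*1000).round(2),"rot",np.degrees(Ro.from_matrix(R.T@np.array(manip.current_tcp_rot())).as_rotvec()).round(2), "tq",inv@np.array(manip.current_ft_torque()))
w=np.load("pics/w3.npz"); k={a:w[a] for a in("camera_matrix","R","t")}; P=cloud(w["d"],k)
S=(P-[O[0],O[1],0])@inv.T
c=(inv@(-k["R"].T@k["t"]-[O[0],O[1],0])); print("cam",c.round(4))
for n,(r0,r1,c0,c1) in dict(block=(306,345,303,326),relayL=(252,278,280,306),relayR=(252,278,323,350),plateL=(283,290,262,375),railL=(280,330,245,255),tailplate=(365,400,295,335),visor=(215,245,250,400)).items():
    Q=S[r0:r1,c0:c1].reshape(-1,3); print(n,np.nanmedian(Q,0).round(4),np.nanmin(Q,0).round(4),np.nanmax(Q,0).round(4))
E
```

```text
err [-2.    0.06  0.05] rot [-0.02 -0.14  0.01] tq [ 0.03814888  0.51017436 -0.08043542]
cam [-0.0442  0.0005  0.1892]
block [-0.0281  0.0005  0.0572] [-0.035  -0.0039  0.0539] [-0.0204  0.0048  0.0594]
relayL [0.0063 0.0115 0.0255] [-0.0007  0.005   0.0236] [0.0136 0.0183 0.0272]
relayR [ 0.0063 -0.0108  0.0255] [-0.0006 -0.0179  0.0232] [ 0.0136 -0.0041  0.0271]
plateL [-0.003  -0.0016  0.0175] [-0.0106 -0.0325  0.0042] [0.0018 0.0299 0.0431]
railL [-0.0127  0.034   0.0164] [-0.0251  0.0308  0.0037] [0.0037 0.0394 0.0181]
tailplate [-0.0501  0.0005  0.0055] [-0.0581 -0.0098  0.0033] [-0.042   0.0102  0.0576]
visor [-0.004  -0.0027  0.0951] [-0.0048 -0.0286  0.0807] [-0.003   0.0224  0.1066]
```

View pics/side2.png

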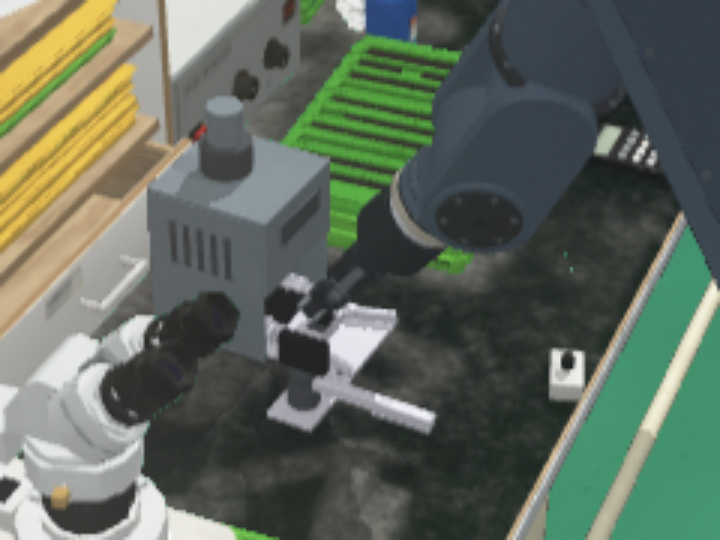

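The visor reads at x = -4 mm, so the frame is right. The carrier lies flat with its origin at about 22 mm, just at plunger contact. Pushing back on the compliant arm couples into down-force, and that adds friction. I'll raise the z command as I advance and track the real position.

```bash
cat >> s.py <<'E'
inv=Ro.from_euler('z',-PSI).as_matrix()
def push(x,z,xmax,lim,n=40):
    for i in range(n):
        f=inv@np.array(manip.current_force()); T=tcp(st(0.)[:2],PSI,0.)[0]; e=inv@(np.array(manip.current_ee_pos())-T)
        if i%2==0 or -f[0]>lim: print("cmd",round(x*1e3,1),round(z*1e3,2),"act",(e*1e3).round(2),"f",f.round(1))
        if x>=xmax or -f[0]>lim: break
        if f[2]>8: z+=.0004
        elif f[2]<1: z-=.0003
        if f[2]<14: x+=.001
        manip.move_l(tcp(st(x)[:2],PSI,z)[0],max_speed=.02)
    return x,z
E
python3 - <<'E'
from s import *
print(push(.0255,.0067,.042,28),manip.current_time())
E
```

```text
cmd 25.5 6.7 act [23.5   0.06  6.35] f [-24.1   0.1  27.4]
cmd 26.5 7.5 act [24.47  0.04  6.35] f [-10.8  -0.7   7.6]
cmd 28.5 7.9 act [26.5   0.05  6.47] f [-6.4 -0.1  3.4]
cmd 30.5 7.9 act [28.44  0.05  6.42] f [-7.7 -0.   3.2]
cmd 32.5 7.9 act [30.47  0.06  6.45] f [-6.8 -0.1  3. ]
cmd 34.5 7.9 act [32.47  0.06  6.44] f [-7.8  0.1  3.4]
cmd 36.5 8.3 act [32.79  0.07  6.36] f [-21.8   0.9  14.8]
cmd 37.5 9.1 act [32.75  0.06  6.32] f [-25.7   0.3  12.8]
cmd 38.5 9.5 act [32.82  0.06  6.34] f [-33.3  -1.2  16.4]
(0.038500000000000006, 0.009499999999999998) 24.1833
```

It hit the hard stop at an actual x of about 32.8 mm with the force rising to 33 N, so it is home. I'll relax the preload, release, retreat and check.

```bash
python3 - <<'E'
from s import *
manip.move_l(tcp(st(.0352)[:2],PSI,.0082)[0],max_speed=.02); print(np.round(inv@np.array(manip.current_force()),1))
manip.set_gripper(.4); e=np.array(manip.current_ee_pos()); R=lean(PSI,TH); print(np.round(inv@np.array(manip.current_force()),1),manip.current_grip_width())
manip.move_l(e-.03*R[:,2],max_speed=.05); print(np.round(inv@np.array(manip.current_force()),1))
manip.move_l(e-.13*R[:,2],max_speed=.15)
p,P=look("w4"); S=(P-[O[0],O[1],0])@inv.T
m=(np.abs(S[...,0]+.02)<.03)&(np.abs(S[...,1])<.02)&(S[...,2]>.053)&(S[...,2]<.063); Q=S[m]; print("block",len(Q),np.median(Q,0),Q.min(0),Q.max(0))
pp,_=manip.grab_frame("side"); print([(n,np.round(r["at"],3).tolist(),round(r["confidence"],2)) for n in("ref_block","spool","jar","strip","calc") for r in manip.look_for("side",n)[:1]])
print(manip.current_time())
E
```

```text
[-12.   -0.    4.7]
[-0.4  0.6 -0.4] 0.4007780992545446
[-0.1 -0.7  0.6]
block 334 [-0.01916062  0.00051003  0.05704513] [-0.02629728 -0.00648101  0.05300349] [-0.01104239  0.00670243  0.05896066]
[('ref_block', [0.38, -0.103, 0.017], 0.75), ('spool', [0.375, 0.345, 0.04], 0.85), ('jar', [0.655, -0.037, 0.1], 0.67), ('strip', [0.382, 0.219, 0.013], 0.82), ('calc', [0.413, -0.497, 0.013], 0.81)]
26.9917
```

View pics/w4.png

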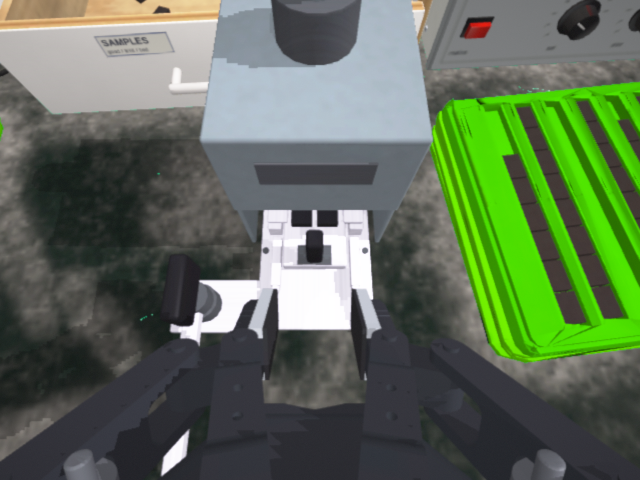

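The carrier sits flat under the hood with its grip block at (315,245), station x about -18.7 mm against -18 at home. The gate is clear on the left, the gripper is free, and the bystanders I could re-check are where they were.

```bash
python3 - <<'E'
from bench import manip
print(manip.current_force()); print(manip.sign_off())
E
```

```text
[0.01372886 0.59741105 1.19434089]
the job is handed in; nothing more can be done
None
```

The job is handed in at about 27 s: the gate is swung clear, and the carrier is released flat and home in the track, pushed until it met the plunger's hard stop. I saw no sign of any bystander being moved, though the last check did not find the jar, which was well away from the arm's path.

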